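# Dial open the bookshop's lockbox

## Task

Open the shop's lockbox: its dial reads like a clock, with the crank knob as the hand and the long mark as twelve. Turn it counter-clockwise past nine twice and stop at nine the third time, clockwise past four once and stop at four the second time, then slowly counter-clockwise, feeling for the bolt to catch and hold the dial, and stop there without forcing it. Then let go of the crank, slide the cover fully open away from the dial, let go of it too, and leave the other things where they are.

Things in the scene. Friction and masses are not known exactly. Their poses are not given: they have to be found in the camera images.
- lockbox: Grey steel lockbox fixed to the table, 170 (x) by 400 (y) mm, deck 90 mm above its origin, the centre of its underside. Its x points to the far side (the dial's twelve), z up. The dial is on the +y half; then, along -y, come the covered compartment and an empty tail deck onto which the cover slides. Steel rails 12 mm high flank the cover at x = +-73 mm.
- dial_axis (a point): Point on the dial's upright axis at deck level, (0, 120, 90) mm in the lockbox. The dial is a metal disc, 88 mm across, its upper face 14 mm above this point. Twelve fixed marks lie round it on the deck as on a clock: twelve is the long one, towards lockbox +x; three is towards -y, six -x, nine +y.
- dial (a joint): Dial angle, rad, counter-clockwise positive from above, counting on over full turns. 0: crank at twelve; nine is pi/2, four is -2 pi/3, plus whole turns. Starts within +-0.9. Turns with under 0.15 N m. It picks up two hidden wheels by tabs, hence the passes. Stop at nine and at four within 0.15 rad. From four, the bolt catches at an unknown 0.5 to 2.9 rad counter-clockwise.
- crank_top (a point): Centre of the top of the crank knob: an upright cylinder 18 mm across, 34 mm high, foot 18 mm and this point 52 mm above the deck, standing 34 mm off the dial's axis. It spins freely about its own upright axis, so it can be held without turning the hand while it is led round its circle.
- coupling (a joint): Wind-up, rad, of the torsion spring between the dial's disc and its lock cam: about 0 while the dial turns freely. Once the bolt has caught, the cam stands still and turning on winds the spring at 1.6 N m per rad (1.4 N at the crank per mm of its path). Beyond 0.25 rad (12 N at the crank) either way the lock is forced.
- bolt (a joint): Travel, m, of the spring bolt: 0 locked, 0.014 drawn. The hidden wheels stay where the dial pushed them: do not overshoot a number and come back. The bolt jumps out by itself when both were right and the dial reaches the hidden catch angle. A steel tab (10 x 12 x 8 mm) on the deck beside the dial, at (60, 52) mm in the lockbox, then moves 14 mm towards lockbox +x.
- cover (a joint): Travel in m of the sliding cover: 0 shut, 0.105 fully open, moving towards the lockbox's -y. Blocked until the bolt is drawn; then it takes about 3 N and stays where it is left.
- cover_grip (a point): Centre of the top of the cover's upright bar grip: 60 mm along the lockbox's x, 14 mm thick along its y, standing 32 mm above the cover plate, whose upper face is 8 mm above the deck; this point is 40 mm above the deck and moves with the cover.
- mug: White mug, 76 mm wide, 90 mm high; bystander. Origin: centre of the underside.
- stapler: Stapler, 130 x 35 x 54 mm; bystander. Origin: centre of the underside.
- artbook: Closed dark hardback book, 150 x 170 x 24 mm; bystander. Origin: centre of the underside.
- pencup: Round steel cup with pens, 72 mm wide, 95 mm high (pens to 155 mm); bystander. Origin: centre of the underside.
- tapedisp: Tape dispenser, 60 x 130 x 66 mm; bystander. Origin: centre of the underside.
- weight: Glass paperweight, 64 mm wide, 40 mm high; bystander. Origin: centre of the underside.
- bookend: L-shaped steel bookend, 100 x 90 mm foot, 124 mm high; bystander. Origin: centre of the underside.

How it is judged:
By the outcome, as a careful person would: the job done as asked, in the order asked, and still so for the second after the job is handed in, with the robot touching nothing.
It also fails if it takes over 72 s, if anything falls off the work surface, if the arm or the gripper's body presses on something with over 40 N, if the wrist force passes 120 N, or if a joint passes its speed limit or range.

## Robot

A 7-joint arm with a two-finger parallel gripper is mounted at the origin on the work surface. World frame = base frame: x ahead of the robot, y to its left, z up, the work surface at z = 0. Lengths are in m, angles in rad, forces in N, time in s.
With the tool pointing down it reaches from about 0.4 to 0.85 m from the base axis. Payload 10.4 kg.
Tool frame: the origin (TCP) lies midway between the tips of the shut fingers; the grasp point (between the pads) lies 19 mm behind it (ctrl.grip_depth is the distance from the TCP to the grasp point, in m); z points along the fingers, x is the direction in which the jaws open and shut, and the axes are right-handed (so a half turn about z gives the same grasp; the last joint's range is limited). The gripper opens to 85 mm and grips with 20 to 120 N. Pads are 22 mm wide; open, the fingers measure 114 mm over their backs; the gripper's body (76 mm by 85 mm) begins 54 mm behind the grasp point. The pads swing forward as they close: fully open they stand 13 mm farther back than shut.
Start: joints at [-1.288, 0.332, -0.065, 1.46, 0.022, 1.35, -0.088], TCP at [0.188, 0.596, 0.231] pointing down, gripper open.
Joint ranges: [-2.6, 2.6], [-0.5, 2.12], [-1.47, 1.34], [0.16, 2.42], [-1.27, 4.41], [0.06, 2.06], [-2.6, 2.6]. Speed limits (rad/s): [2.22, 2.22, 2.79, 2.79, 3.14, 3.14, 3.14].

## Interface

Orientations are given as a unit quaternion [w, x, y, z].
In Python, from rig import ctrl, grab_frame, workorder gives the robot as it stands.
- The arm moves only by the shell command python3 -m handwheel 'ROWS'. ROWS is JSON, a list of rows, each a list of 5 numbers: the gripper's target within -1 to 1 (fully open at 1, half-way at 0, shut at -1), then the shift along the tool's x, y, z in m, then the turn about the tool's z in rad. A call has 1 to 8 rows; each row shifts and turns the commanded pose from where the row before left it, along the tool's axes as they then stand; what a row does not reach is not made up. A row lasts 1/8 s, in which the tool goes at most 62.5 mm and 10.7 degrees, less where a joint would pass 70% of its speed; a pose out of reach is approached as far as the arm can. A call with a gripper value outside its range is refused whole. The fingers move at their own pace and stop on an object; the grip force is fixed at half the most. Time passes only in rows, so rows that do not move let the fingers close. It gives the time, the measured TCP pose, the force and the opening at its end, in the units of the state.
- ctrl.sense(): the state, without advancing time (a new reading comes with each control period).
- grab_frame(name): name is "scene" or "top" or "wrist"; returns a dict with "frame" (384x512x3 uint8, red, green, blue), "fx", "fy", "cx", "cy" (pixels), "pose" (4x4, takes a point from camera to world coordinates). Camera axes: x right, y up, looking along -z (the intrinsics and any distortion apply to the point x, -y, -z); pixel columns grow to the right and rows downward; lengths in m; the calibration is good to about 2 mm. A picture is of the moment at which its call begins. There is no depth.
- workorder.finish_job(): hands the job in, once; it reports no verdict.
The state is a dict: "time_s": time; "joints": joint angles; "qvel": joint speeds; "joint_efforts": joint torques, N m; "tcp_pos": TCP position; "eef_rot": TCP orientation; "contact_force": force on the tool from outside, world axes, zero at the start; "moment": the same for the moment, N m; "gripper_width": finger opening in m.
Only numpy, scipy, OpenCV 4.12 (cv2) and the standard library are available. Lean on these libraries where they do the work, as an engineer would, in place of code of your own. Each camera call takes 0.05 s, during which the arm holds its last target. There are 200 camera calls.

## Working session

There is one attempt and no reset: what is moved stays moved. The work goes in short steps, Python scripts to look and compute and a shell command to move; the robot and the scene stay as the last step left them, time stands still between calls to the robot, and variables do not carry over. Pictures are saved under pics/ and viewed, about 8 in all and at most 12, crops included, and the job is handed in when it is done.

```bash
mkdir -p pics; ls; python3 - <<'E'
from rig import ctrl, grab_frame
import cv2, numpy as np
for n in ("top","scene"):
    f=grab_frame(n); cv2.imwrite(f"pics/{n}0.png",f["frame"][:,:,::-1])
    print(n,{k:(np.round(v,4).tolist() if k=="pose" else v) for k,v in f.items() if k!="frame"})
print(ctrl.sense(), ctrl.grip_depth)
E
```

```text
pics
top {'fx': 378.5055888925616, 'fy': 378.5055888925616, 'cx': 259.3783244384835, 'cy': 186.1353833545593, 'pose': [[-0.0131, 0.9964, -0.0838, 0.4927], [-0.9992, -0.0162, -0.0372, 0.0154], [-0.0385, 0.0832, 0.9958, 1.0045], [0.0, 0.0, 0.0, 1.0]]}
scene {'fx': 384.82751184990764, 'fy': 384.82751184990764, 'cx': 254.4489642084934, 'cy': 188.9969793012995, 'pose': [[0.5239, -0.7013, 0.4834, 1.1151], [0.8516, 0.4206, -0.3127, -0.3279], [0.016, 0.5756, 0.8176, 1.0231], [0.0, 0.0, 0.0, 1.0]]}
{'time_s': 0.1, 'joints': array([-1.28757919,  0.33278309, -0.06469108,  1.46087464,  0.02159491,
        1.34993861, -0.08852557]), 'qvel': array([ 0.00031187, -0.00056467,  0.00111922, -0.00250495,  0.00130925,
       -0.00114044, -0.00072768]), 'joint_efforts': array([ 1.95623841e-03, -6.26736689e+01,  4.95260779e-02, -3.92419517e+01,
        1.64348393e-02,  7.09017768e-03, -3.21105472e-05]), 'tcp_pos': array([0.18807094, 0.59565813, 0.2306032 ]), 'eef_rot': array([ 4.10595111e-04,  8.06562692e-01,  5.91148201e-01, -5.09374800e-04]), 'contact_force': array([-0.1156926 , -0.60050224, -0.21126128]), 'moment': array([-0.01140976,  0.0187989 , -0.00081489]), 'gripper_width': 0.08539287305747828} 0.0187
```

View pics/top0.png

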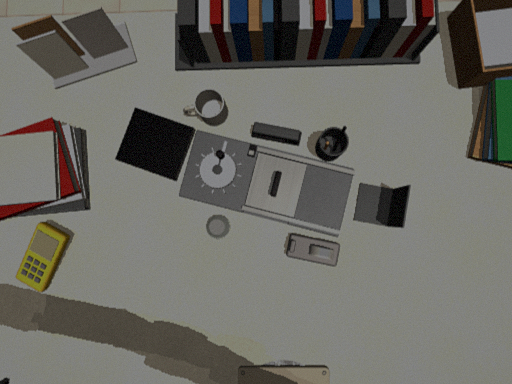

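View pics/scene0.png

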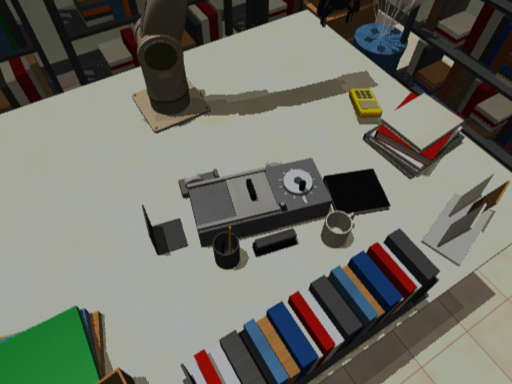

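```bash
cat > h.py <<'E'
import numpy as np, cv2
from rig import ctrl, grab_frame
def ray(f,u,v,z):
    P=f["pose"]; d=P[:3,:3]@np.array([(u-f["cx"])/f["fx"],-(v-f["cy"])/f["fy"],-1]); o=P[:3,3]
    return o+d*(z-o[2])/d[2]
def proj(f,p):
    P=f["pose"]; c=P[:3,:3].T@(np.asarray(p)-P[:3,3]); return np.array([f["cx"]+f["fx"]*c[0]/-c[2], f["cy"]-f["fy"]*c[1]/-c[2]])
E
python3 - <<'E'
from h import *
f=grab_frame("top"); g=cv2.cvtColor(f["frame"],cv2.COLOR_RGB2GRAY)
print(f["pose"].shape, f.keys())
c=g[115:245,170:370]; cv2.imwrite("pics/crop1.png",cv2.resize(c,None,fx=4,fy=4,interpolation=cv2.INTER_CUBIC))
for n,(u,v) in dict(fl=(199,131),nl=(179,195),fr=(353,170),nr=(337,235)).items(): print(n,ray(f,u,v,.09))
s=grab_frame("scene"); c=s["frame"][140:260,170:350,::-1]; cv2.imwrite("pics/crop2.png",cv2.resize(c,None,fx=4,fy=4,interpolation=cv2.INTER_CUBIC))
E
```

```text
(4, 4) dict_keys(['frame', 'fx', 'fy', 'cx', 'cy', 'pose'])
fl [0.70880129 0.19717186 0.09      ]
nl [0.55110747 0.24628895 0.09      ]
fr [ 0.60500039 -0.17683065  0.09      ]
nr [ 0.44983323 -0.13384145  0.09      ]
```

View pics/crop1.png

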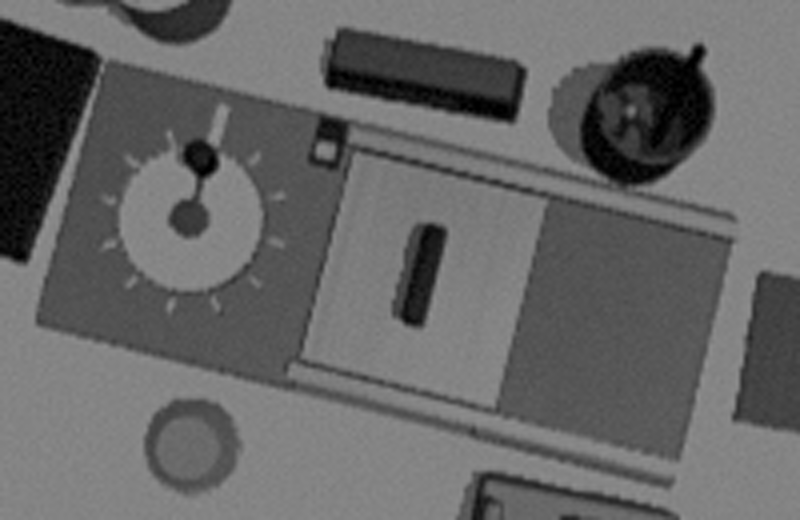

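View pics/crop2.png

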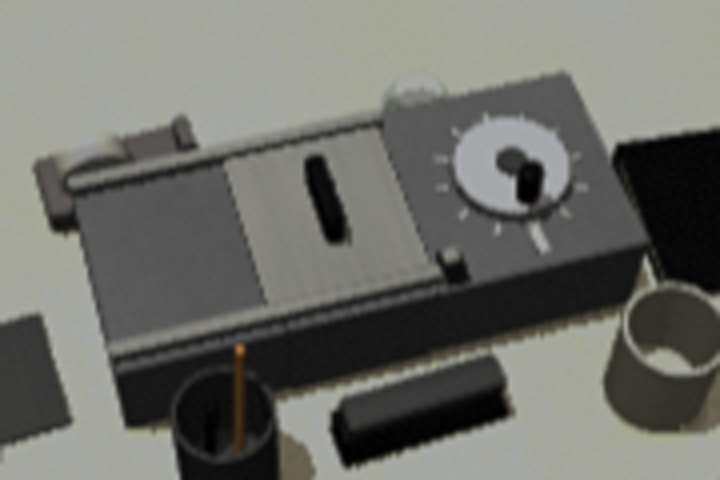

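```bash
python3 - <<'E'
from h import *
def blob(m,u,v,big=9e9):
    n,l,s,c=cv2.connectedComponentsWithStats(m.astype(np.uint8))
    d=[np.hypot(*(c[i]-(u,v))) if 8<s[i,4]<big else 9e9 for i in range(n)]; i=int(np.argmin(d)); return l==i,c[i],s[i]
for n,disc,knob,grip in (("top",(217,170),(220,154),(275,183)),("scene",(298,181),(302,186),(251,190))):
    f=grab_frame(n); g=cv2.cvtColor(f["frame"],cv2.COLOR_RGB2GRAY); print(n,g[int(disc[1])-3:disc[1]+4:3,disc[0]-14:disc[0]+15:4].tolist())
    win=np.zeros(g.shape,bool); win[disc[1]-30:disc[1]+30,disc[0]-30:disc[0]+30]=1
    m,c,s=blob((g>115)&win,*disc); cn=max(cv2.findContours(m.astype(np.uint8),0,1)[0],key=len)
    e=cv2.fitEllipse(cv2.convexHull(cn)); print("disc",e,ray(f,*e[0],.104),[ray(f,*(np.array(e[0])+d),.104)[:2] for d in ((e[1][0]/2,0),)])
    m,c,s=blob((g<32),*knob,300); print("knob",c,s, "z.142",ray(f,*c,.142),"z.125",ray(f,*c,.125))
    m,c,s=blob((g<40),*grip,600); print("grip",c,s,ray(f,*c,.13),ray(f,*c,.114))
f=grab_frame("top")
C=[ray(f,170+(X+.5)/4-.5,115+(Y+.5)/4-.5,.09) for X,Y in ((105,60),(38,322),(735,235),(678,458))]
for p in C: print(p)
print("yaw est",np.arctan2(*(C[0]-C[1])[[1,0]]),np.arctan2(*(C[2]-C[3])[[1,0]]),np.linalg.norm(C[0]-C[1]),"centre",np.mean(C,0))
E
```

```text
top [[131, 134, 131, 53, 55, 139, 134, 132], [131, 134, 126, 58, 61, 133, 133, 132], [133, 133, 133, 80, 62, 133, 132, 131]]
disc ((217.1414794921875, 169.11253356933594), (35.00114440917969, 35.77432632446289), 15.361114501953125) [0.61125032 0.15036609 0.104     ] [array([0.61048802, 0.10808064])]
knob [219.74468085 153.9787234 ] [216 150   8   9  47] z.142 [0.64141974 0.13848684 0.142     ] z.125 [0.64435067 0.14091206 0.125     ]
grip [275.265625  183.1171875] [270 171  11  25 128] [0.57268458 0.01119164 0.13      ] [0.57414773 0.01111398 0.114     ]
scene [[166, 167, 168, 54, 68, 167, 166, 97], [166, 168, 168, 53, 33, 26, 166, 115], [141, 166, 168, 162, 4, 12, 168, 102]]
disc ((296.82177734375, 179.93771362304688), (24.140907287597656, 30.42190170288086), 107.89513397216797) [0.60843037 0.1492053  0.104     ] [array([0.62694969, 0.18012524])]
knob [302.         185.32608696] [300 181   5  10  46] z.142 [0.65242683 0.13111262 0.142     ] z.125 [0.64350058 0.13996772 0.125     ]
grip [250.9375 189.625 ] [247 179   9  22 112] [0.58373877 0.00410078 0.13      ] [0.57421994 0.01004763 0.114     ]
[0.71242779 0.2049546  0.09      ]
[0.55079702 0.24597959 0.09      ]
[ 0.59679649 -0.17745217  0.09      ]
[ 0.46367939 -0.13928972  0.09      ]
yaw est -0.2485699230235988 -0.27919538156318363 0.1667559727394213 centre [0.58092517 0.03354808 0.09      ]
```

```bash
python3 -m handwheel '[[1,0,0,0,-0.05],[1,-0.02,0.034,0,0],[1,-0.02,0.034,0,0],[1,-0.02,0.034,0,0],[1,-0.02,0.034,0,0],[1,-0.02,0.034,0,0],[1,-0.02,0.034,0,0],[1,-0.02,0.034,0,0]]' && python3 -m handwheel '[[1,-0.02,0.034,0,0],[1,-0.02,0.034,0,0],[1,-0.02,0.034,0,0],[1,-0.02,0.034,0,0],[1,-0.02,0.034,0,0],[1,-0.02,0.034,0,0],[1,-0.02,0.034,0,0],[1,0,0,0,0]]' && python3 - <<'E'
from h import *
f=grab_frame("wrist"); cv2.imwrite("pics/w1.png",f["frame"][:,:,::-1]); s=ctrl.sense(); q=s["eef_rot"]
a=2*np.arctan2(q[2],q[1]); print(s["tcp_pos"],q,"xangle",a, f["fx"],f["cx"],f["cy"],np.round(f["pose"],4).tolist())
print("knobpx",proj(f,[.6435,.1405,.142]),"disc",proj(f,[.610,.150,.104]))
E
```

```text
time_s: 1.35
tcp_pos: [0.3838, 0.3994, 0.2314]
eef_rot: [-0.0, 0.792, 0.611, 0.0]
contact_force: [0.2, 0.8, 0.2]
gripper_width: 0.0857
time_s: 2.35
tcp_pos: [0.5796, 0.2011, 0.2311]
eef_rot: [0.001, 0.793, 0.609, -0.0]
contact_force: [0.7, 0.7, 0.3]
gripper_width: 0.0854
[0.57843915 0.20334113 0.23105973] [ 1.47067513e-04  7.92335667e-01  6.10085347e-01 -1.96376601e-04] xangle 1.3123366510183552 316.02235489606954 253.83421468533678 185.29302415592713 [[0.2583, -0.9305, -0.2599, 0.5138], [0.9661, 0.2485, 0.0703, 0.2193], [-0.0008, -0.2693, 0.9631, 0.3744], [0.0, 0.0, 0.0, 1.0]]
knobpx [202.83189228 278.68813607] disc [208.22056302 222.28312896]
```

View pics/w1.png

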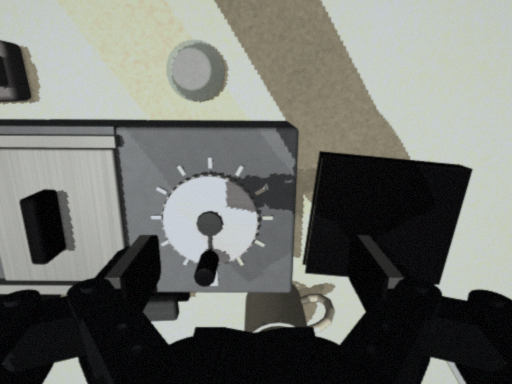

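```bash
python3 - <<'E'
from h import *
f=grab_frame("wrist"); g=cv2.cvtColor(f["frame"],cv2.COLOR_RGB2GRAY)
# ticks: bright thin comps around the disc on the deck
m=((g.astype(int)-cv2.medianBlur(g,21).astype(int))>25).astype(np.uint8)
n,l,s,c=cv2.connectedComponentsWithStats(m); T=[]
D=np.array([.610,.150])
for i in range(1,n):
    p=ray(f,*c[i],.09)[:2]
    r=np.hypot(*(p-D))
    if .046<r<.066 and 10<s[i,4]<200: T.append(p); print(c[i].round(1),s[i,4],p.round(4),round(r,4))
T=np.array(T); from scipy.optimize import least_squares
o=least_squares(lambda q:np.hypot(*(T-q[:2]).T)-q[2],[*D,.054],loss="soft_l1",f_scale=.001).x; print("centre",o)
print("angles mod 30",[(round(np.degrees(np.arctan2(*(p-o[:2])[::-1]))%30,1)) for p in T])
# right end edge of deck and near edge as lines
for name,pts in (("near",[(130,None),(285,None)]),):
    P=[]
    for u in range(130,290,5):
        col=cv2.GaussianBlur(g,(3,3),0)[110:140,u].astype(int); v=110+int(np.argmin(np.diff(col)));P.append(ray(f,u,v,.09)[:2])
    P=np.array(P); k=np.polyfit(P[:,1],P[:,0],1); print("near edge slope->yaw",-np.arctan(k[0]))
# knob dark blob, hub
n,l,s,c=cv2.connectedComponentsWithStats(((g<40)).astype(np.uint8))
for i in range(1,n):
    if 30<s[i,4]<1500 and 180<c[i][0]<240 and 200<c[i][1]<300: print("dark",c[i],s[i])
print("knob top at (205,276):",ray(f,205,276,.142))
E
```

```text
[207.3 164.6] 49 [0.5592 0.1647] 0.0529
[178.7 172.1] 49 [0.5593 0.1372] 0.0523
[236.6 172.6] 50 [0.5733 0.1887] 0.0533
[259.8 191.3] 58 [0.5963 0.2049] 0.0566
[158.8 192.3] 43 [0.573  0.1129] 0.0524
[264.2 206.5] 24 [0.612  0.2051] 0.0552
[153.4 218.8] 33 [0.5969 0.0989] 0.0527
[264.9 219.5] 43 [0.625  0.2025] 0.0546
[162.2 244.6] 28 [0.6248 0.0982] 0.0539
[257.1 245. ] 42 [0.6492 0.1885] 0.0549
[193.6 261. ] 34 [0.6498 0.1225] 0.0484
[234.3 261.7] 62 [0.661  0.1617] 0.0523
[183.1 263.5] 22 [0.6498 0.1116] 0.0553
centre [0.61067752 0.15094394 0.05363695]
angles mod 30 [np.float64(15.0), np.float64(15.0), np.float64(14.7), np.float64(14.9), np.float64(15.3), np.float64(28.6), np.float64(15.1), np.float64(14.5), np.float64(15.0), np.float64(14.3), np.float64(24.0), np.float64(12.1), np.float64(14.8)]
near edge slope->yaw -0.2690967252891862
dark [204.00333333 269.785     ] [192 251  24  37 600]
knob top at (205,276): [0.64035843 0.14553487 0.142     ]
```

```bash
python3 -m handwheel '[[1,-0.0105,0.02,0,0],[1,-0.0105,0.02,0,0],[1,-0.0105,0.02,0,0],[1,-0.0105,0.0196,0,0],[1,0,0,0,0],[1,0,0,0.02,0],[1,0,0,0.02,0],[1,0,0,0.02,0]]' && python3 -m handwheel '[[1,0,0,0.02,0],[1,0,0,0.012,0],[1,0,0,0,0],[1,0,0,0,0]]'; python3 - <<'E'
from h import *
s=ctrl.sense(); d=s["tcp_pos"][:2]-[.6107,.1509]; print("z",s["tcp_pos"][2],"x,y from axis",d@[.2588,.9659],d@[.9659,-.2588])
f=grab_frame("wrist"); cv2.imwrite("pics/w2.png",f["frame"][:,:,::-1])
E
```

```text
time_s: 3.45
tcp_pos: [0.644, 0.1447, 0.1706]
eef_rot: [-0.0, 0.791, 0.611, 0.0]
contact_force: [0.3, 0.8, 0.8]
gripper_width: 0.0855
time_s: 3.95
tcp_pos: [0.6447, 0.144, 0.1401]
eef_rot: [0.0, 0.792, 0.611, 0.001]
contact_force: [-0.5, -0.4, -0.1]
gripper_width: 0.0854
z 0.14006279250793366 x,y from axis 0.0021315211812432083 0.034591558440578596
```

View pics/w2.png

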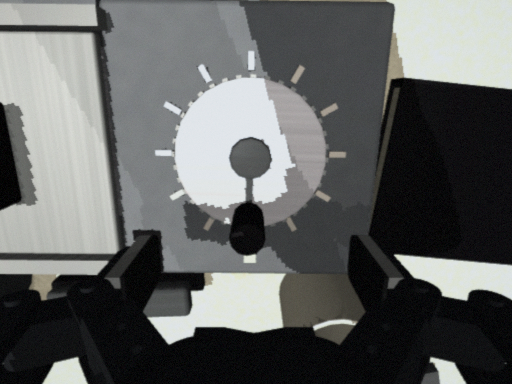

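```bash
python3 -m handwheel '[[1,0,0,0.0125,0],[1,0,0,0.0125,0],[1,0,0,0,0],[-1,0,0,0,0],[-1,0,0,0,0],[-1,0,0,0,0],[-1,0,0,0,0],[-1,0,0,0,0]]' && python3 -m handwheel '[[-1,0,0,0,0],[-1,0,0,0,0]]'; cat >> h.py <<'E'
def st():
    s=ctrl.sense(); d=s["tcp_pos"]-[.6107,.1509,.09]; X=np.array([.2588,.9659,0]);Y=np.array([.9659,-.2588,0]); x,y=d@X,d@Y; F=s["contact_force"]
    phi=np.arctan2(x,y); print("t %.2f x %.4f y %.4f z %.4f r %.4f phi %.3f Fx %.1f Fy %.1f Fz %.1f Ftan(ccw) %.1f w %.4f"%(s["time_s"],x,y,d[2],np.hypot(x,y),phi,F@X,F@Y,F[2],F@X*np.cos(phi)-F@Y*np.sin(phi),s["gripper_width"]))
E
python3 -c "from h import *;st()"
```

```text
time_s: 5.0
tcp_pos: [0.6444, 0.1437, 0.1148]
eef_rot: [0.0, 0.792, 0.611, 0.0]
contact_force: [-1.5, -2.5, 3.4]
gripper_width: 0.0163
time_s: 5.25
tcp_pos: [0.6444, 0.1438, 0.1147]
eef_rot: [0.0, 0.792, 0.611, 0.0]
contact_force: [-1.6, -0.9, 5.9]
gripper_width: 0.0163
t 5.25 x 0.0019 y 0.0344 z 0.0247 r 0.0344 phi 0.055 Fx -1.3 Fy -1.3 Fz 5.9 Ftan(ccw) -1.2 w 0.0163
```

```bash
python3 -m handwheel '[[-1,0.0069,-0.0012,0,0],[-1,0.0082,-0.0034,0,0],[-1,0.007,-0.0054,0,0],[-1,0.0054,-0.007,0,0],[-1,0.0034,-0.0082,0,0],[-1,0.0012,-0.0088,0,0],[-1,-0.0012,-0.0088,0,0],[-1,-0.0034,-0.0082,0,0]]' >/dev/null; python3 -c "from h import *;st()"; python3 -m handwheel '[[-1,-0.0054,-0.007,0,0],[-1,-0.007,-0.0054,0,0],[-1,-0.0082,-0.0034,0,0],[-1,-0.0088,-0.0012,0,0],[-1,-0.0088,0.0012,0,0],[-1,-0.0082,0.0034,0,0],[-1,-0.007,0.0054,0,0],[-1,-0.0054,0.007,0,0]]' >/dev/null; python3 - <<'E'
from h import *
st(); f=grab_frame("top"); cv2.imwrite("pics/t3.png",cv2.resize(f["frame"][110:250,160:370,::-1],None,fx=3,fy=3))
E
```

```text
t 6.25 x 0.0294 y -0.0165 z 0.0247 r 0.0337 phi 2.083 Fx -2.0 Fy 5.6 Fz 4.5 Ftan(ccw) -3.9 w 0.0161
t 7.25 x -0.0292 y -0.0176 z 0.0246 r 0.0341 phi -2.113 Fx 4.2 Fy -2.9 Fz 8.4 Ftan(ccw) -4.7 w 0.0163
```

View pics/t3.png

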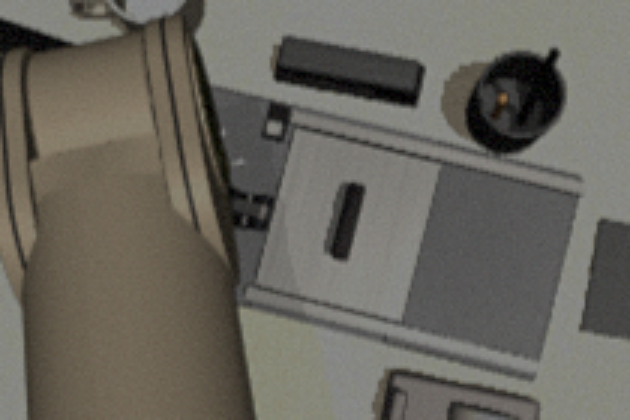

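```bash
python3 -m handwheel '[[-1,-0.0034,0.0082,0,0],[-1,-0.0012,0.0088,0,0],[-1,0.0012,0.0088,0,0],[-1,0.0034,0.0082,0,0],[-1,0.0054,0.007,0,0],[-1,0.007,0.0054,0,0],[-1,0.0082,0.0034,0,0],[-1,0.0088,0.0012,0,0]]' >/dev/null; python3 -c "from h import *;st()"
python3 -m handwheel '[[-1,0.0088,-0.0012,0,0],[-1,0.0082,-0.0034,0,0],[-1,0.007,-0.0054,0,0],[-1,0.0054,-0.007,0,0],[-1,0.0034,-0.0082,0,0],[-1,0.0012,-0.0088,0,0],[-1,-0.0012,-0.0088,0,0],[-1,-0.0034,-0.0082,0,0]]' >/dev/null; python3 -c "from h import *;st()"
python3 -m handwheel '[[-1,-0.0054,-0.007,0,0],[-1,-0.007,-0.0054,0,0],[-1,-0.0082,-0.0034,0,0],[-1,-0.0088,-0.0012,0,0],[-1,-0.0088,0.0012,0,0],[-1,-0.0082,0.0034,0,0],[-1,-0.007,0.0054,0,0],[-1,-0.0054,0.007,0,0]]' >/dev/null; python3 -c "from h import *;st()"
python3 -m handwheel '[[-1,-0.0034,0.0082,0,0],[-1,-0.0012,0.0088,0,0],[-1,0.0012,0.0088,0,0],[-1,0.0034,0.0082,0,0],[-1,0.0054,0.007,0,0],[-1,0.007,0.0054,0,0],[-1,0.0082,0.0034,0,0],[-1,0.0088,0.0012,0,0]]' >/dev/null; python3 -c "from h import *;st()"
```

```text
t 8.30 x -0.0022 y 0.0344 z 0.0246 r 0.0345 phi -0.064 Fx -6.3 Fy -2.2 Fz 9.3 Ftan(ccw) -6.4 w 0.0160
t 9.30 x 0.0294 y -0.0165 z 0.0247 r 0.0337 phi 2.083 Fx 0.5 Fy 6.5 Fz 4.5 Ftan(ccw) -5.9 w 0.0163
t 10.30 x -0.0287 y -0.0183 z 0.0246 r 0.0340 phi -2.139 Fx 3.6 Fy -6.0 Fz 11.4 Ftan(ccw) -7.0 w 0.0162
t 11.30 x -0.0023 y 0.0344 z 0.0246 r 0.0345 phi -0.067 Fx -6.3 Fy -1.6 Fz 11.3 Ftan(ccw) -6.4 w 0.0160
```

```bash
python3 -m handwheel '[[-1,0.0088,-0.0012,0,0],[-1,0.0082,-0.0034,0,0],[-1,0.007,-0.0054,0,0],[-1,0.0054,-0.007,0,0],[-1,0.0034,-0.0082,0,0],[-1,0.0009,-0.0044,0,0],[-1,0.0003,-0.0044,0,0],[-1,0,0,0,0]]' >/dev/null; python3 - <<'E'
from h import *
st(); f=grab_frame("wrist"); cv2.imwrite("pics/w4.png",f["frame"][:,:,::-1]); st()
E
```

```text
t 12.30 x 0.0337 y 0.0002 z 0.0247 r 0.0337 phi 1.566 Fx 1.6 Fy 3.2 Fz 5.9 Ftan(ccw) -3.2 w 0.0163
t 12.35 x 0.0338 y 0.0002 z 0.0247 r 0.0338 phi 1.566 Fx 0.6 Fy 3.5 Fz 5.8 Ftan(ccw) -3.5 w 0.0161
```

View pics/w4.png

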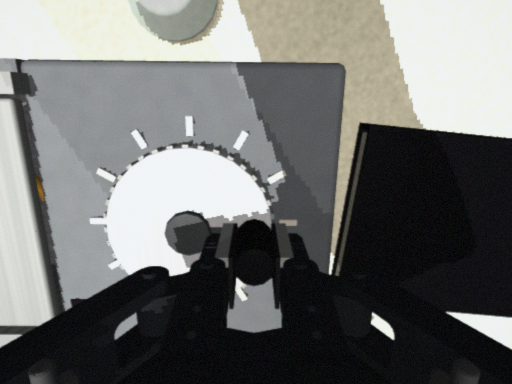

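```bash
python3 - <<'E'
from h import *
f=grab_frame("wrist"); X=np.array([.2588,.9659,0]);Y=np.array([.9659,-.2588,0]);O=np.array([.6107,.1509,0])
for a in (1.42,1.57,1.72): 
  for z in (.108,.142): print(a,z,proj(f,O+.034*(np.sin(a)*X+np.cos(a)*Y)+[0,0,z]))
print("hub",proj(f,O+[0,0,.106]),"9mark",proj(f,O+.0536*X+[0,0,.09]))
c=f["frame"][190:310,190:320,::-1]; cv2.imwrite("pics/c5.png",cv2.resize(cv2.convertScaleAbs(c,alpha=3,beta=20),None,fx=4,fy=4,interpolation=cv2.INTER_CUBIC))
E
```

```text
1.42 0.108 [252.62763935 243.42541868]
1.42 0.142 [252.42189025 279.89382602]
1.57 0.108 [253.42433468 234.41594073]
1.57 0.142 [253.41709328 268.99774903]
1.72 0.108 [252.73955563 225.24559758]
1.72 0.142 [252.55792757 257.86041132]
hub [188.14933249 232.44071437] 9mark [287.80770609 221.32758604]
```

View pics/c5.png

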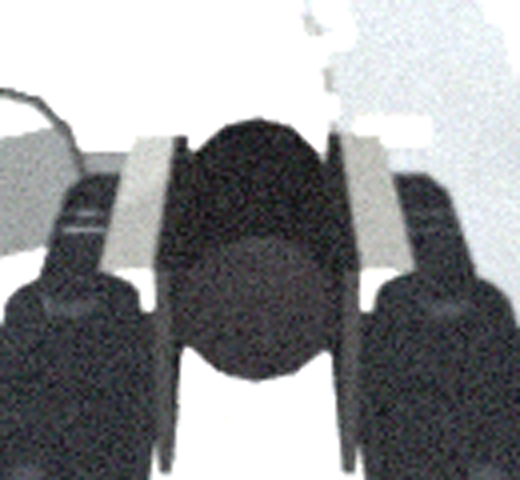

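```bash
python3 -m handwheel '[[-1,-0.0012,0.0088,0,0],[-1,-0.0034,0.0082,0,0],[-1,-0.0054,0.007,0,0],[-1,-0.007,0.0054,0,0],[-1,-0.0082,0.0034,0,0],[-1,-0.0088,0.0012,0,0]]' >/dev/null; python3 -c "from h import *;st()"
python3 -m handwheel '[[-1,-0.0088,-0.0012,0,0],[-1,-0.0082,-0.0034,0,0],[-1,-0.007,-0.0054,0,0],[-1,-0.0054,-0.007,0,0],[-1,-0.0034,-0.0082,0,0],[-1,-0.0012,-0.0088,0,0],[-1,0.0012,-0.0088,0,0],[-1,0.0034,-0.0082,0,0]]' >/dev/null; python3 -c "from h import *;st()"
python3 -m handwheel '[[-1,0.0054,-0.007,0,0],[-1,0.007,-0.0054,0,0],[-1,0.0082,-0.0034,0,0],[-1,0.0088,-0.0012,0,0],[-1,0.0088,0.0012,0,0],[-1,0.0082,0.0034,0,0],[-1,0.007,0.0054,0,0],[-1,0.0054,0.007,0,0]]' >/dev/null; python3 -c "from h import *;st()"
python3 -m handwheel '[[-1,0.0034,0.0082,0,0],[-1,0.0012,0.0088,0,0],[-1,-0.0012,0.0088,0,0],[-1,-0.0034,0.0082,0,0],[-1,-0.0054,0.007,0,0],[-1,-0.007,0.0054,0,0],[-1,-0.0082,0.0034,0,0],[-1,-0.0088,0.0012,0,0]]' >/dev/null; python3 -c "from h import *;st()"
```

```text
t 13.15 x 0.0004 y 0.0344 z 0.0247 r 0.0344 phi 0.013 Fx 2.6 Fy 1.2 Fz 6.2 Ftan(ccw) 2.6 w 0.0164
t 14.15 x -0.0297 y -0.0169 z 0.0247 r 0.0341 phi -2.087 Fx 2.3 Fy 4.7 Fz 4.8 Ftan(ccw) 3.0 w 0.0163
t 15.15 x 0.0286 y -0.0178 z 0.0245 r 0.0337 phi 2.128 Fx -4.6 Fy -3.8 Fz 12.2 Ftan(ccw) 5.7 w 0.0159
t 16.15 x 0.0016 y 0.0343 z 0.0248 r 0.0343 phi 0.047 Fx 5.8 Fy 2.5 Fz 4.5 Ftan(ccw) 5.7 w 0.0165
```

```bash
python3 -m handwheel '[[-1,-0.0088,-0.0012,0,0],[-1,-0.0082,-0.0034,0,0],[-1,-0.007,-0.0054,0,0],[-1,-0.0054,-0.007,0,0],[-1,-0.0034,-0.0082,0,0],[-1,-0.0012,-0.0088,0,0],[-1,0.0012,-0.0088,0,0],[-1,0.0014,-0.0042,0,0]]' >/dev/null; python3 -m handwheel '[[-1,0.002,-0.004,0,0],[-1,0,0,0,0],[-1,0,0,0,0]]' >/dev/null; python3 - <<'E'
from h import *
st(); f=grab_frame("wrist"); cv2.imwrite("pics/w6.png",f["frame"][:,:,::-1]); st()
X=np.array([.2588,.9659,0]);Y=np.array([.9659,-.2588,0]);O=np.array([.6107,.1509,0])
for a in (-2.3,-2.1,-1.9): print(a,proj(f,O+.034*(np.sin(a)*X+np.cos(a)*Y)+[0,0,.142]))
g=cv2.cvtColor(f["frame"],cv2.COLOR_RGB2GRAY); 
print("tab .0945",proj(f,O+.060*Y-.068*X+[0,0,.098]))
E
```

```text
t 17.52 x -0.0298 y -0.0166 z 0.0246 r 0.0341 phi -2.078 Fx 0.8 Fy 3.0 Fz 6.7 Ftan(ccw) 2.3 w 0.0162
t 17.57 x -0.0298 y -0.0166 z 0.0246 r 0.0341 phi -2.078 Fx -0.7 Fy 2.1 Fz 6.7 Ftan(ccw) 2.2 w 0.0160
-2.3 [263.84415532 256.10150564]
-2.1 [253.92794665 268.12154071]
-1.9 [247.04942632 281.33911455]
tab .0945 [189.75432076 343.18325433]
```

View pics/w6.png

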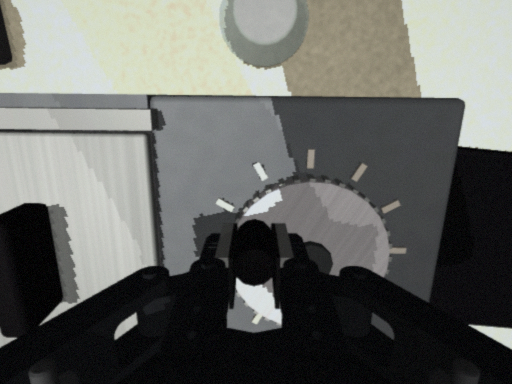

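```bash
cat > ck.py <<'E'
import sys; from h import *
s=ctrl.sense(); X=np.array([.2588,.9659,0]);Y=np.array([.9659,-.2588,0]); d=s["tcp_pos"]-[.6107,.1509,.09]; F=s["contact_force"]
p=np.arctan2(d@X,d@Y); ft=F@X*np.cos(p)-F@Y*np.sin(p); M=s["moment"]
print("t %.2f phi %.3f r %.4f Ft %.1f Fr %.1f"%(s["time_s"],p,np.hypot(d@X,d@Y),ft,F@X*np.sin(p)+F@Y*np.cos(p))); sys.exit(ft<float(sys.argv[1]))
E
H="python3 -m handwheel"
$H '[[-1,-0.0014,0.0026,0,0],[-1,-0.0011,0.0027,0,0],[-1,-0.0009,0.0028,0,0],[-1,-0.0006,0.0029,0,0],[-1,0,0,0,0]]' >/dev/null && python3 ck.py -5.5 &&
$H '[[-1,-0.0003,0.0018,0,0],[-1,-0.0002,0.0018,0,0],[-1,0,0,0,0]]' >/dev/null && python3 ck.py -5.5 &&
$H '[[-1,-0.0001,0.0018,0,0],[-1,0,0.0018,0,0],[-1,0,0,0,0]]' >/dev/null && python3 ck.py -5.5 &&
$H '[[-1,0.0001,0.0018,0,0],[-1,0.0002,0.0018,0,0],[-1,0,0,0,0]]' >/dev/null && python3 ck.py -5.5 &&
$H '[[-1,0.0003,0.0018,0,0],[-1,0.0004,0.0017,0,0],[-1,0,0,0,0]]' >/dev/null && python3 ck.py -5.5
```

```text
t 18.20 phi -1.762 r 0.0342 Ft -1.9 Fr 1.1False
```

```bash
sed -i 's/sys.exit(ft<float(sys.argv\[1\]))/sys.exit(int(ft<float(sys.argv[1])))/' ck.py
H="python3 -m handwheel"
$H '[[-1,-0.0003,0.0018,0,0],[-1,-0.0002,0.0018,0,0],[-1,0,0,0,0]]' >/dev/null && python3 ck.py -5 &&
$H '[[-1,-0.0001,0.0018,0,0],[-1,0,0.0018,0,0],[-1,0,0,0,0]]' >/dev/null && python3 ck.py -5 &&
$H '[[-1,0.0001,0.0018,0,0],[-1,0.0002,0.0018,0,0],[-1,0,0,0,0]]' >/dev/null && python3 ck.py -5 &&
$H '[[-1,0.0003,0.0018,0,0],[-1,0.0004,0.0017,0,0],[-1,0,0,0,0]]' >/dev/null && python3 ck.py -5 &&
$H '[[-1,0.0005,0.0017,0,0],[-1,0.0006,0.0017,0,0],[-1,0,0,0,0]]' >/dev/null && python3 ck.py -5 &&
$H '[[-1,0.0006,0.0017,0,0],[-1,0.0007,0.0016,0,0],[-1,0,0,0,0]]' >/dev/null && python3 ck.py -5
```

```text
t 18.57 phi -1.657 r 0.0342 Ft -2.3 Fr 1.9
t 18.95 phi -1.545 r 0.0343 Ft -1.1 Fr 0.0
t 19.32 phi -1.443 r 0.0343 Ft -0.9 Fr 1.4
t 19.70 phi -1.342 r 0.0344 Ft -3.0 Fr 0.2
t 20.07 phi -1.233 r 0.0344 Ft -2.0 Fr 0.3
t 20.45 phi -1.125 r 0.0344 Ft -1.8 Fr -0.1
```

```bash
H="python3 -m handwheel"
$H '[[-1,0.0008,0.0016,0,0],[-1,0.0009,0.0015,0,0],[-1,0,0,0,0]]' >/dev/null && python3 ck.py -5 &&
$H '[[-1,0.001,0.0015,0,0],[-1,0.0011,0.0014,0,0],[-1,0,0,0,0]]' >/dev/null && python3 ck.py -5 &&
$H '[[-1,0.0011,0.0014,0,0],[-1,0.0012,0.0013,0,0],[-1,0,0,0,0]]' >/dev/null && python3 ck.py -5 &&
$H '[[-1,0.0013,0.0012,0,0],[-1,0.0013,0.0012,0,0],[-1,0,0,0,0]]' >/dev/null && python3 ck.py -5 &&
$H '[[-1,0.0014,0.0011,0,0],[-1,0.0014,0.001,0,0],[-1,0,0,0,0]]' >/dev/null && python3 ck.py -5 &&
$H '[[-1,0.0015,0.001,0,0],[-1,0.0015,0.0009,0,0],[-1,0,0,0,0]]' >/dev/null && python3 ck.py -5 &&
$H '[[-1,0.0016,0.0008,0,0],[-1,0.0016,0.0007,0,0],[-1,0,0,0,0]]' >/dev/null && python3 ck.py -5 &&
$H '[[-1,0.0016,0.0006,0,0],[-1,0.0017,0.0006,0,0],[-1,0,0,0,0]]' >/dev/null && python3 ck.py -5
```

```text
t 20.82 phi -1.028 r 0.0344 Ft -2.6 Fr 0.7
t 21.20 phi -0.925 r 0.0345 Ft -2.5 Fr 0.5
t 21.57 phi -0.819 r 0.0344 Ft -2.7 Fr 0.7
t 21.95 phi -0.712 r 0.0345 Ft -1.7 Fr 0.4
t 22.32 phi -0.602 r 0.0344 Ft 0.4 Fr 1.4
t 22.70 phi -0.498 r 0.0345 Ft 0.0 Fr 1.3
t 23.07 phi -0.394 r 0.0344 Ft -0.0 Fr 0.9
t 23.45 phi -0.292 r 0.0344 Ft 0.2 Fr 0.4
```

```bash
H="python3 -m handwheel"
$H '[[-1,0.0017,0.0005,0,0],[-1,0.0017,0.0003,0,0],[-1,0,0,0,0]]' >/dev/null && python3 ck.py -4 &&
$H '[[-1,0.0018,0.0003,0,0],[-1,0.0018,0.0002,0,0],[-1,0,0,0,0]]' >/dev/null && python3 ck.py -4 &&
$H '[[-1,0.0018,0.0001,0,0],[-1,0.0018,0,0,0],[-1,0,0,0,0]]' >/dev/null && python3 ck.py -4 &&
$H '[[-1,0.0018,-0.0001,0,0],[-1,0.0018,-0.0002,0,0],[-1,0,0,0,0]]' >/dev/null && python3 ck.py -4 &&
$H '[[-1,0.0018,-0.0003,0,0],[-1,0.0017,-0.0004,0,0],[-1,0,0,0,0]]' >/dev/null && python3 ck.py -4 &&
$H '[[-1,0.0017,-0.0005,0,0],[-1,0.0017,-0.0006,0,0],[-1,0,0,0,0]]' >/dev/null && python3 ck.py -4 &&
$H '[[-1,0.0017,-0.0006,0,0],[-1,0.0016,-0.0007,0,0],[-1,0,0,0,0]]' >/dev/null && python3 ck.py -4 &&
$H '[[-1,0.0016,-0.0008,0,0],[-1,0.0015,-0.0009,0,0],[-1,0,0,0,0]]' >/dev/null && python3 ck.py -4
```

```text
t 23.82 phi -0.189 r 0.0344 Ft -0.2 Fr 1.5
t 24.20 phi -0.100 r 0.0344 Ft -1.7 Fr 1.5
t 24.57 phi -0.025 r 0.0344 Ft -5.0 Fr 1.3
```

```bash
python3 - <<'E'
from h import *
st(); f=grab_frame("top"); a=cv2.imread("pics/top0.png"); b=f["frame"][:,:,::-1]; w=grab_frame("scene")["frame"][:,:,::-1]; s0=cv2.imread("pics/scene0.png")
R=lambda i,k:cv2.convertScaleAbs(cv2.resize(i,None,fx=k,fy=k,interpolation=cv2.INTER_CUBIC),alpha=1.5)
A=np.hstack([R(a[125:185,220:285],6),R(b[125:185,220:285],6)]); B=np.hstack([R(s0[180:225,250:315],6),R(w[180:225,250:315],6)])
cv2.imwrite("pics/tab7.png",cv2.resize(np.vstack([A,B]),(700,560)))
E
```

```text
t 24.57 x -0.0009 y 0.0344 z 0.0246 r 0.0344 phi -0.025 Fx -5.0 Fy 1.2 Fz 10.2 Ftan(ccw) -5.0 w 0.0163
```

View pics/tab7.png

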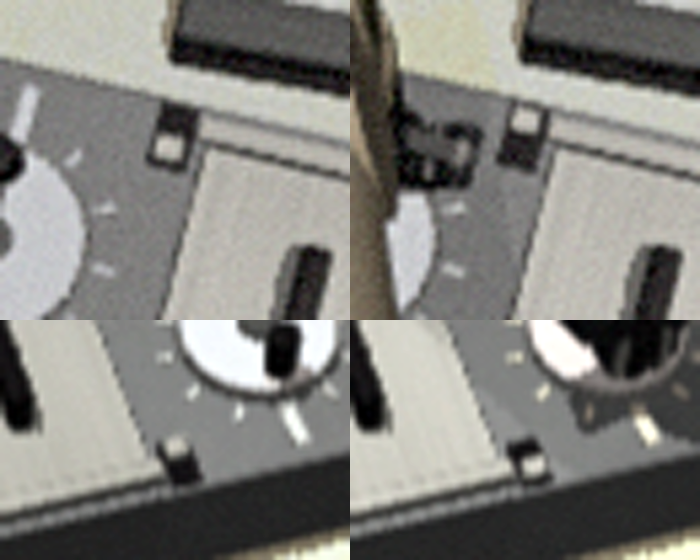

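```bash
python3 -m handwheel '[[1,0,0,0,0],[1,0,0,0,0],[1,0,0,0,0],[1,0,0,0,0],[1,0,0,-0.01,0],[1,0,0,-0.02,0],[1,0,0,-0.02,0],[1,0,0,-0.02,0]]' && python3 -m handwheel '[[1,-0.024,-0.0055,0,0],[1,-0.024,-0.0055,0,0],[1,-0.024,-0.006,0,0],[1,-0.024,-0.006,0,0],[1,-0.024,-0.006,0,0],[1,-0.024,-0.005,0,0],[1,0,0,0,0],[1,0,0,0,0]]'; python3 - <<'E'
from h import *
st(); f=grab_frame("wrist"); g=cv2.cvtColor(f["frame"],cv2.COLOR_RGB2GRAY)
X=np.array([.2588,.9659,0]);Y=np.array([.9659,-.2588,0]);O=np.array([.6107,.1509,0])
print("grip pred",proj(f,[.574,.0105,.13]),"knob pred",proj(f,O+.034*Y+[0,0,.142]))
cv2.imwrite("pics/w8.png",f["frame"][:,:,::-1])
E
```

```text
time_s: 25.68
tcp_pos: [0.6445, 0.143, 0.1865]
eef_rot: [0.0, 0.792, 0.611, 0.001]
contact_force: [0.8, 0.5, -0.3]
gripper_width: 0.0857
time_s: 26.68
tcp_pos: [0.575, 0.0128, 0.1845]
eef_rot: [-0.0, 0.791, 0.611, 0.0]
contact_force: [0.0, 0.1, 1.0]
gripper_width: 0.0851
t 26.68 x -0.1426 y 0.0012 z 0.0945 r 0.1426 phi -1.562 Fx 0.1 Fy -0.0 Fz 1.0 Ftan(ccw) -0.0 w 0.0851
grip pred [249.34191932 203.85746106] knob pred [471.08729418 259.09515925]
```

View pics/w8.png

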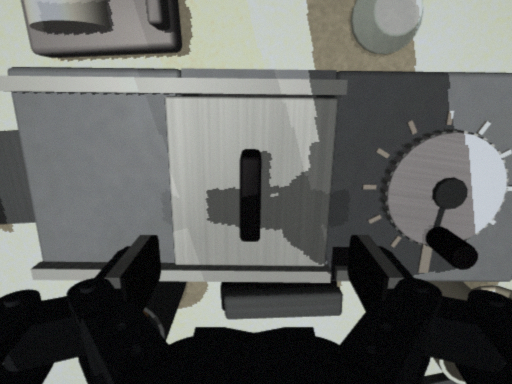

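```bash
python3 -m handwheel '[[1,0,-0.002,0.02,0],[1,0,0,0.02,0],[1,0,0,0.02,0],[1,0,0,0.014,0],[1,0,0,0.006,0],[1,0,0,0,0],[-1,0,0,0,0],[-1,0,0,0,0]]' && python3 -m handwheel '[[-1,0,0,0,0],[-1,0,0,0,0],[-1,0,0,0,0],[-1,0,0,0,0]]'; python3 -c "from h import *;st()"
```

```text
time_s: 27.72
tcp_pos: [0.5733, 0.0129, 0.1049]
eef_rot: [0.0, 0.792, 0.611, 0.001]
contact_force: [-0.4, 0.3, 0.1]
gripper_width: 0.0515
time_s: 28.22
tcp_pos: [0.5725, 0.0108, 0.1047]
eef_rot: [0.0, 0.792, 0.61, -0.001]
contact_force: [-4.8, -5.3, 5.6]
gripper_width: 0.0128
t 28.23 x -0.1452 y -0.0006 z 0.0147 r 0.1452 phi -1.575 Fx -6.3 Fy -3.2 Fz 5.6 Ftan(ccw) -3.2 w 0.0128
```

```bash
python3 -m handwheel '[[-1,-0.008,0,0,0],[-1,-0.014,0,0,0],[-1,-0.014,0,0,0],[-1,-0.014,0,0,0],[-1,-0.014,0,0,0],[-1,-0.014,0,0,0],[-1,-0.014,0,0,0],[-1,-0.008,0,0,0]]' >/dev/null;  python3 -c "from h import *;st()"; python3 -m handwheel '[[-1,-0.004,0,0,0],[-1,0,0,0,0]]' >/dev/null; python3 -c "from h import *;st()"
```

```text
t 29.23 x -0.2440 y -0.0011 z 0.0147 r 0.2440 phi -1.575 Fx 3.5 Fy -7.6 Fz 10.2 Ftan(ccw) -7.6 w 0.0128
t 29.48 x -0.2483 y -0.0011 z 0.0146 r 0.2483 phi -1.575 Fx -0.4 Fy -8.3 Fz 11.1 Ftan(ccw) -8.3 w 0.0130
```

```bash
for i in 1; do python3 -m handwheel '[[-1,-0.002,0,0,0],[-1,0,0,0,0]]' >/dev/null; python3 -c "from h import *;st()"; python3 -m handwheel '[[-1,-0.002,0,0,0],[-1,0,0,0,0]]' >/dev/null; python3 -c "from h import *;st()"; python3 -m handwheel '[[-1,-0.002,0,0,0],[-1,0,0,0,0]]' >/dev/null; python3 -c "from h import *;st()"; done
```

```text
t 29.73 x -0.2497 y -0.0011 z 0.0147 r 0.2497 phi -1.575 Fx 2.1 Fy -8.2 Fz 10.4 Ftan(ccw) -8.2 w 0.0133
t 29.98 x -0.2503 y -0.0011 z 0.0147 r 0.2503 phi -1.575 Fx 4.8 Fy -8.1 Fz 10.3 Ftan(ccw) -8.1 w 0.0127
t 30.23 x -0.2504 y -0.0011 z 0.0147 r 0.2504 phi -1.575 Fx 11.5 Fy -8.5 Fz 10.2 Ftan(ccw) -8.5 w 0.0130
```

```bash
python3 -m handwheel '[[1,0.001,0,0,0],[1,0,0,0,0],[1,0,0,0,0],[1,0,0,0,0],[1,0,0,0,0],[1,0,0,-0.01,0],[1,0,0,-0.025,0],[1,0,0,-0.03,0]]' && python3 -m handwheel '[[1,0,0,-0.03,0],[1,0,0,-0.03,0],[1,0,-0.03,0,0],[1,0,-0.03,0,0],[1,0,-0.03,0,0],[1,0,0,0,0],[1,0,0,0,0]]'; python3 - <<'E'
from h import *
st(); f=grab_frame("top"); a=cv2.imread("pics/top0.png"); cv2.imwrite("pics/end.png",np.hstack([a[80:280,100:420],f["frame"][80:280,100:420,::-1]]))
s=grab_frame("scene"); cv2.imwrite("pics/ends.png",np.vstack([cv2.resize(np.hstack([a[90:270,110:420],f["frame"][90:270,110:420,::-1]]),(800,232)),cv2.resize(np.hstack([cv2.imread("pics/scene0.png")[140:290,120:400],s["frame"][140:290,120:400,::-1]]),(800,214))]))
E
```

```text
time_s: 31.22
tcp_pos: [0.5451, -0.0927, 0.1704]
eef_rot: [-0.0, 0.792, 0.611, -0.0]
contact_force: [2.1, 0.1, 0.5]
gripper_width: 0.0853
time_s: 32.1
tcp_pos: [0.4588, -0.07, 0.23]
eef_rot: [0.0, 0.792, 0.611, 0.001]
contact_force: [-0.7, 1.2, -0.0]
gripper_width: 0.0851
t 32.10 x -0.2527 y -0.0896 z 0.1400 r 0.2681 phi -1.911 Fx 1.0 Fy -1.0 Fz -0.0 Ftan(ccw) -1.3 w 0.0851
```

```bash
python3 - <<'E'
from h import *
X=np.array([.2588,.9659,0]);Y=np.array([.9659,-.2588,0]);O=np.array([.6107,.1509,0])
f=grab_frame("scene"); g=cv2.cvtColor(f["frame"],cv2.COLOR_RGB2GRAY); g0=cv2.cvtColor(cv2.imread("pics/scene0.png"),cv2.COLOR_BGR2GRAY)
print("pred open grip",proj(f,O-.2502*X+[0,0,.114]))
n,l,s,c=cv2.connectedComponentsWithStats((g<40).astype(np.uint8))
for i in range(1,n):
    if 30<s[i,4]<400 and 190<c[i][0]<320 and 150<c[i][1]<240:
        p=ray(f,*c[i],.114); d=p-O; print(c[i].round(1),s[i].tolist(),p.round(4),"lock x,y from dial",(d@Y).round(4),(d@X).round(4))
for n,(u,v) in dict(mug=(338,228),stapler=(275,243),pencup=(228,250),bookend=(163,233),book=(355,190),tape=(200,182)).items():
    w=(slice(v-14,v+14),slice(u-14,u+14)); print(n,"mean abs diff",np.abs(g[w].astype(int)-g0[w]).mean().round(1))
b=lambda im:[int(im[r,279:288].mean()) for r in range(200,215)]
print(b(g0),b(g))
t=grab_frame("top"); gt=cv2.cvtColor(t["frame"],cv2.COLOR_RGB2GRAY); p=proj(t,O-.2502*X+[0,0,.114]).astype(int); print("top pred grip",p,gt[p[1]-3:p[1]+4:3,p[0]-12:p[0]+13:3].tolist())
E
```

```text
pred open grip [215.42259476 197.58661868]
[300.6 185.5] [298, 181, 6, 10, 52] [0.636  0.1419 0.114 ] lock x,y from dial 0.0268 -0.0021
[215.5 197.7] [211, 187, 10, 22, 114] [ 0.5464 -0.0908  0.114 ] lock x,y from dial 0.0005 -0.25
mug mean abs diff 3.5
stapler mean abs diff 3.6
pencup mean abs diff 2.1
bookend mean abs diff 3.1
book mean abs diff 1.9
tape mean abs diff 18.4
[90, 94, 98, 98, 84, 59, 43, 41, 38, 29, 33, 56, 56, 35, 24] [94, 91, 72, 47, 38, 57, 89, 103, 87, 53, 38, 58, 58, 37, 26]
top pred grip [318 194] [[137, 136, 142, 77, 7, 38, 122, 138, 139], [125, 121, 127, 57, 27, 30, 127, 126, 127], [128, 125, 59, 22, 34, 28, 136, 129, 130]]
```

```bash
python3 -c "
from rig import workorder; print(workorder.finish_job())"
```

```text
the job is handed in; nothing more can be done
None
```

The lockbox is open and the job is handed in, at about 32 s on the robot's clock. I get no verdict back, so the results below are my own checks.

- **Dial:** I turned the crank counter-clockwise past nine twice and stopped at nine the third time, at 1.57 rad by arm position and about 1.60 by camera. Then I turned it clockwise past four once and stopped at four the second time, at -2.08 rad by arm and about -2.12 by camera. The exact value is -2.094.
- **Bolt:** The slow counter-clockwise turn met resistance near -0.1 rad. I stopped at about 5 N on the crank, against the 12 N limit. The pictures showed the steel tab had moved towards the far side, so the bolt was drawn. When I let go, the knob sprang back slightly as the spring unwound.
- **Cover:** I slid it until it met its end stop, after 105.2 mm by arm position, with the force rising to about 11 N. After release, the scene camera put the grip 250 mm from the dial axis, which is the fully open position. The gripper is open and clear of everything.
- **Other things:** The mug, stapler, pen cup, bookend and book looked unchanged in the scene camera.
- **Not confirmed:**
  - The patch around the tape dispenser did differ from the first picture. The likely cause is the retracted arm or its shadow, since the gripper only passed near it well above its height.
  - I did not compare the paperweight.
  - The last picture was refused at the 12-picture limit, so the final checks are numbers from the images, not a look.

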